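Put the red solder sucker away in its tube

ROBOT

A 6-joint arm with a two-finger parallel gripper is mounted at the origin on the work surface. World frame = base frame: x ahead of the robot, y to its left, z up, the work surface at z = 0. Lengths are in m, angles in rad, forces in N, time in s.
With the tool pointing down it reaches from about 0.425 to 0.95 m from the base axis. Payload 3.5 kg.
Tool frame: the origin (TCP) lies midway between the tips of the shut fingers; the grasp point (between the pads) lies 19 mm behind it; z points along the fingers, y is the line along which they close (so a half turn about z gives the same grasp; the last joint's range is limited). The gripper opens to 85 mm and grips with 20 to 120 N. Pads are 22 mm wide; open, the fingers measure 114 mm over their backs; the gripper's body (76 mm by 85 mm) begins 54 mm behind the grasp point. The pads swing forward as they close: fully open they stand 13 mm farther back than shut.
Start: joints at [1.159, 0.286, 1.577, -0, 1.279, -0.15], TCP at [0.175, 0.652, 0.231] pointing down, gripper open.
Joint ranges: [-2.77, 2.77], [-0.9, 2.22], [0.21, 2.48], [-1.53, 4.67], [0.24, 2.81], [-2.84, 2.84]. Speed limits (rad/s): [2.79, 2.79, 3.14, 3.14, 3.14, 3.14].

INTERFACE

Orientations are given as a rotation vector (axis times angle).
In Python, from station import ctrl gives the robot as it stands.
- The arm moves only by the tool step_arm, never from a script. Its argument "rows" is a list of rows, each a list of 5 numbers: the closure in counts, from 0 (fully open) to 255 (shut), then the shift along the world's x, y, z each as a share of 0.03 m, from -1 to 1, then the turn about the world's z as a share of 5 degrees, from -1 to 1. A call has 1 to 8 rows; each row shifts and turns the commanded pose from where the row before left it; what a row does not reach is not made up. A row lasts 1/8 s, in which the tool goes at most 62.5 mm and 10.7 degrees, less where a joint would pass 70% of its speed; a pose out of reach is approached as far as the arm can. A call with a number of a shift or a turn outside -1 to 1 is refused whole. A call with a gripper value outside its range is refused whole. The fingers move at their own pace and stop on an object; the grip force is fixed at half the most. Time passes only in rows, so rows that do not move let the fingers close. It gives the time, the measured TCP pose, the force, the opening and the grip force at its end, in the units of the state.
- ctrl.get_state(): the state, without advancing time (a new reading comes with each control period).
- ctrl.snapshot(name): name is "scene" or "top" or "wrist"; returns a dict with "image" (420x560x3 uint8, blue, green, red), "vfov" (degrees; the focal length in pixels is half the picture's height over the tangent of half this angle, whatever the lens; pixels are square), "cx", "cy" (the principal point, pixels), "k1" (the pictures are not rectified: a ray, as slopes to the right and down, at radius r is drawn at 1 + k1 r^2 times it, then the intrinsics apply), "T" (4x4, takes a point from camera to world coordinates). Camera axes: x right, y up, looking along -z (the intrinsics and any distortion apply to the point x, -y, -z); pixel columns grow to the right and rows downward; lengths in m; the calibration is good to about 2 mm. A picture is of the moment at which its call begins. There is no depth.
- ctrl.job_done(): hands the job in; it is judged then, once.
The state is a dict: "time_s": time; "joint_pos": joint angles; "joint_vel": joint speeds; "effort": joint torques, N m; "position": TCP position; "tool_rot": TCP orientation; "ft_force": force on the tool from outside, world axes, zero at the start; "wrist_torque": the same for the moment, N m; "width": finger opening in m; "gripper_force": force on a finger pad.
Only numpy, scipy, OpenCV 4.12 (cv2) and the standard library are available. Lean on these libraries where they do the work, as an engineer would, in place of code of your own. Each camera call takes 0.05 s, during which the arm holds its last target. There are 200 camera calls.

TASK

Take the red solder sucker out of its slanted sleeve and put it away nose down in the upright red tube: bring the nose into the tube's mouth at a slant, then straighten the tool upright and lower it all the way to the bottom before letting go, without dropping it. Leave the black solder sucker where it is.

Things in the scene. Friction and masses are not known exactly. Their poses are not given: they have to be found in the camera images.
- red_pump: (mm) Red solder sucker, rigid stick 190 long. Origin: nose tip; z runs from nose to knob. Along z: white taper, 8 diameter at the tip, 0-36; red barrel, diameter 20, 36-165 (grip here); rod 165-178; white knob, diameter 18, to 190. 70 g. Starts nose down in a fixed slanted sleeve (34 outer diameter) that hides its lowest 96; it leans 25 degrees from vertical, knob end towards -x (within 20 degrees), and pulls out along its axis.
- red_tube: (mm) Red plastic tube, fixed upright, empty, open-topped, foot disc 84 wide. Origin: centre of underside, on the table; z up. Rim 100 high, 62 outer diameter. Bore 40 diameter from its floor (at height 8) to height 80, then flaring to 54 at the rim. Once let go, the tool may lean up to 15 degrees in it.
- black_pump: (mm) Black solder sucker, rigid stick 190 long. Origin: nose tip; z runs from nose to knob. Along z: white taper, 8 diameter at the tip, 0-36; black barrel, diameter 20, 36-165 (grip here); rod 165-178; yellow knob, diameter 18, to 190. Bystander in a sleeve like the red one's, its top 192 above the table; leave it alone.
- black_tube: (mm) Black plastic tube, fixed upright, empty, open-topped, foot disc 84 wide. Origin: centre of underside, on the table; z up. Rim 100 high, 62 outer diameter. Bore 40 diameter from its floor (at height 8) to height 80, then flaring to 54 at the rim. Bystander, not used. Sleeves and tubes stand in a row across the table in any order, 140 or more apart.
There are look-alikes about, which are no part of the job. There is more than one size of the red_pump; the job needs the smaller.

How it is judged:
On the way, in this order (a step that is already met when the one before it is completed fails the run):
1. the nose of the red solder sucker is inside the mouth of the red tube while the tool is at a slant (z of red_pump in the frame of red_tube below 0.092 m and horizontal distance between red_pump and red_tube below 0.027 m and angle between red_pump's own z axis and vertical above 0.17 rad), for 0.1 s.
2. the red solder sucker, still held, is upright (within 12 degrees) in the red tube with its nose at the bottom (within 20 mm) (z of red_pump in the frame of red_tube below 0.028 m and horizontal distance between red_pump and red_tube below 0.02 m and angle between red_pump's own z axis and vertical below 0.21 rad and contact force between the fingers and red_pump above 0.5 N), for 0.1 s.
At the end, for the whole second after the job is handed in: The red solder sucker stands nose down in the red tube, released and at rest: nose tip within 12 mm of the bore's floor and 20 mm of its axis, leaning less than 20 degrees; the black solder sucker within 30 mm of where it started (z of red_pump in the frame of red_tube between 0 and 0.02 m and horizontal distance between red_pump and red_tube below 0.02 m and angle between red_pump's own z axis and vertical below 0.35 rad and linear speed of red_pump below 0.02 m/s and distance of black_pump from where it was at the start of the episode below 0.03 m); the robot touches nothing.
It fails at once if the black solder sucker is moved more than 30 mm (distance of black_pump from where it was at the start of the episode above 0.03 m).
It also fails if it takes over 64 s, if anything falls off the work surface, if the arm or the gripper's body presses on something with over 40 N, if the wrist force passes 120 N, or if a joint passes its speed limit or range.

## Working session

There is one attempt and no reset: what is moved stays moved. The work goes in short steps, Python scripts to look and compute and a tool call to move; the robot and the scene stay as the last step left them, time stands still between calls to the robot, and variables do not carry over. Pictures are saved under pics/ and viewed, at most 10 in all, crops included, and the job is handed in when it is done.

Besides the shell and the picture viewer there is one more tool, called after "Emit:" as name([rows], argument=value, ...), one row to a line, values as JSON. step_arm: Moves the arm, as the interface text tells. Shift numbers are shares of 0.03 m and turn numbers shares of 5 degrees, none past 1 either way. Its arguments: {"type":"object","properties":{"rows":{"type":"array"}},"required":["rows"]}

```bash
mkdir -p pics; ls; python3 - <<'E'
from station import ctrl
import cv2,numpy as np
for n in ("scene","top"):
    s=ctrl.snapshot(n); cv2.imwrite(f"pics/{n}0.png",s["image"]); print(n,s["vfov"],s["cx"],s["cy"],s["k1"],np.round(s["T"],3).tolist())
print(ctrl.get_state())
E
```

```text
pics
scene 44.31480518023032 276.9593593318416 203.27660937298566 -0.018177527724102353 [[-0.63, -0.662, 0.407, 0.975], [0.777, -0.546, 0.313, 0.366], [0.015, 0.514, 0.858, 0.979], [0.0, 0.0, 0.0, 1.0]]
top 44.03827537684774 277.0504084778036 215.99882904617397 -0.00039218576295883123 [[0.004, 0.995, -0.101, 0.448], [-1.0, 0.005, 0.009, 0.035], [0.009, 0.101, 0.995, 1.154], [0.0, 0.0, 0.0, 1.0]]
{'time_s': 0.1, 'joint_pos': array([ 1.15898309e+00,  2.87101595e-01,  1.57806522e+00,  2.10833791e-05,
        1.27862209e+00, -1.49973378e-01]), 'joint_vel': array([ 0.0019997 , -0.00091322, -0.00306642, -0.00030969,  0.00120695,
        0.00044911]), 'effort': array([ 9.65712134e-04, -4.07294691e+01, -2.93699795e+01, -1.96923620e-04,
        3.44667656e-03, -2.51992526e-05]), 'position': array([0.17443028, 0.65143848, 0.23005042]), 'tool_rot': array([-0.4100504 , -3.11408177,  0.00330521]), 'ft_force': array([-0.17731862,  0.85498507,  0.15173826]), 'wrist_torque': array([ 0.00812255, -0.05418678,  0.03059535]), 'gripper_force': 0.0, 'width': 0.08514819470043429}
```

View pics/scene0.png

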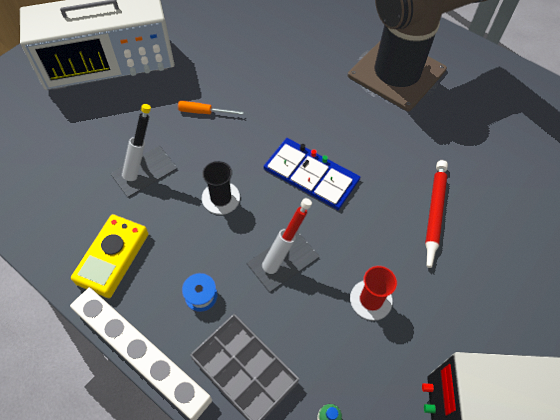

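View pics/top0.png

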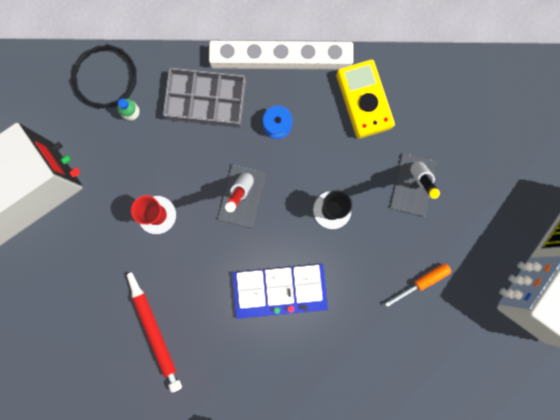

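The scene shows the red pump in its sleeve: knob at (306,204), and at (231,205) in top. The red tube rim is at (379,280), or (149,210) in top. The big look-alike lies on the table on the right. I'll zoom in for the measuring points.

```bash
python3 - <<'E'
import cv2,numpy as np
a=cv2.imread("pics/scene0.png");b=cv2.imread("pics/top0.png")
def crop(im,x,y): return cv2.resize(im[y:y+75,x:x+100],None,fx=4,fy=4,interpolation=cv2.INTER_CUBIC)
A=np.vstack([np.hstack([crop(a,250,195),crop(a,330,250)]),np.hstack([crop(b,200,160),crop(b,110,175)])])
cv2.imwrite("pics/c.png",A)
E
```

```text
(no output)
```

View pics/c.png

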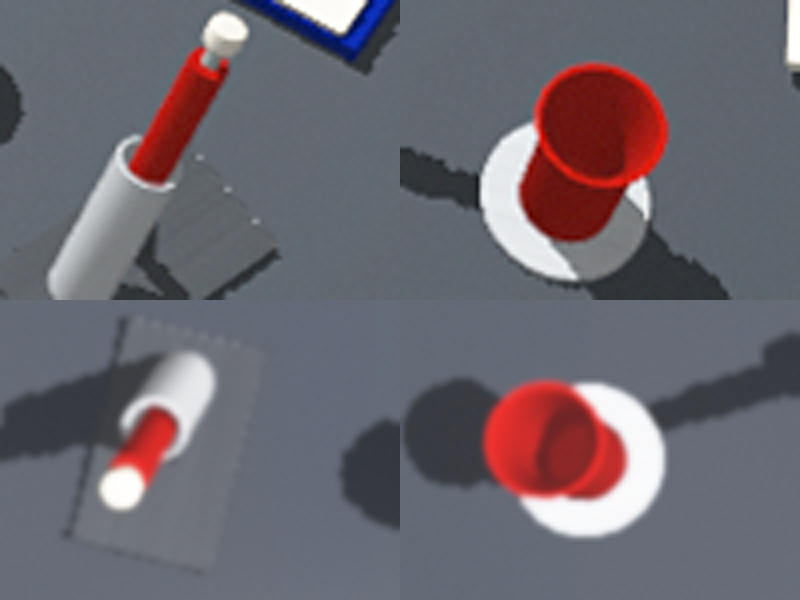

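```bash
cat > h.py <<'E'
import numpy as np,cv2
from station import ctrl
def ray(s,p):
    f=210/np.tan(np.radians(s["vfov"]/2))
    d=cv2.undistortPoints(np.array([[p]],float),np.array([[f,0,s["cx"]],[0,f,s["cy"]],[0,0,1]]),np.array([s["k1"],0,0,0.]))[0,0]
    return s["T"][:3,3],s["T"][:3,:3]@np.array([d[0],-d[1],-1])
def atz(s,p,z):
    o,d=ray(s,p); return o+d*(z-o[2])/d[2]
def tri(L):
    A=np.zeros((3,3));b=np.zeros(3)
    for o,d in L:
        d=d/np.linalg.norm(d);P=np.eye(3)-np.outer(d,d);A+=P;b+=P@o
    x=np.linalg.solve(A,b); return x,[np.linalg.norm((np.eye(3)-np.outer(d,d)/(d@d))@(x-o)) for o,d in L]
def px(s,X):
    f=210/np.tan(np.radians(s["vfov"]/2));q=np.linalg.inv(s["T"])@np.append(X,1);u=np.array([q[0],-q[1]])/-q[2]
    return u*(1+s["k1"]*(u@u))*f+[s["cx"],s["cy"]]
E
python3 - <<'E'
from h import *
from scipy.spatial.transform import Rotation as R
a=ctrl.snapshot("scene");b=ctrl.snapshot("top")
for n,p,q in [("knobtop",(306.75,201.9),(230.2,207.2)),("mouth",(287.75,235.75),(238.2,191)),("rim",(380.5,281),(145.5,209.5))]:
    x,e=tri([ray(a,p),ray(b,q)]);print(n,x.round(4),np.round(e,4))
    if n=="knobtop":k=x
    if n=="mouth":m=x
d=k-m;print(np.linalg.norm(d),np.degrees(np.arccos(d[2]/np.linalg.norm(d))),np.degrees(np.arctan2(d[1],d[0])))
print("rim z=.1",atz(a,(380.5,281),.1),atz(b,(145.5,209.5),.1),"foot",atz(b,(158,214.8),.003))
print(R.from_rotvec(ctrl.get_state()["tool_rot"]).as_matrix().round(3))
E
```

```text
knobtop [0.5619 0.1153 0.1854] [0.0008 0.0008]
mouth [0.604  0.107  0.1059] [0.0019 0.0019]
rim [0.5663 0.2949 0.1005] [0.001 0.001]
0.09028411679030016 28.371912115222564 168.79995387177513
rim z=.1 [0.56546662 0.29575857 0.1       ] [0.56682159 0.29410747 0.1       ] foot [0.56606399 0.28986916 0.003     ]
[[-0.966  0.259 -0.001]
 [ 0.259  0.966 -0.001]
 [ 0.    -0.001 -1.   ]]
```

Emit:
step_arm([
  [0,0.675,-0.9,0.1,0],
  [0,0.675,-0.9,0.1,0],
  [0,0.675,-0.9,0.1,0],
  [0,0.675,-0.9,0.1,0],
  [0,0.675,-0.9,0.1,0],
  [0,0.675,-0.9,0.1,0],
  [0,0.675,-0.9,0.1,0],
  [0,0.675,-0.9,0.1,0],
])

```text
time_s: 1.2
position: [0.3371, 0.435, 0.2553]
tool_rot: [-0.41, -3.115, 0.0]
ft_force: [0.6, 0.0, 0.4]
width: 0.0855
gripper_force: 0.0
```

Emit:
step_arm([
  [0,0.675,-0.9,0,0],
  [0,0.675,-0.9,0,0],
  [0,0.675,-0.9,0,0],
  [0,0.675,-0.9,0,0],
  [0,0.675,-0.9,0,0],
  [0,0.675,-0.9,0,0],
  [0,0.675,-0.9,0,0],
  [0,0.675,-0.9,0,0],
])

```text
time_s: 2.2
position: [0.4991, 0.219, 0.2552]
tool_rot: [-0.41, -3.115, 0.0]
ft_force: [0.3, 0.4, -0.1]
width: 0.0854
gripper_force: 0.0
```

Emit:
step_arm([
  [0,0.675,-0.9,0,0],
  [0,0.675,-0.9,0,0],
  [0,0.675,-0.9,0,0],
  [0,0.675,-0.9,0,0],
  [0,0,0,0,0],
])

```text
time_s: 2.82
position: [0.5805, 0.1103, 0.2549]
tool_rot: [-0.415, -3.114, 0.0]
ft_force: [-0.3, 1.1, -0.3]
width: 0.0852
gripper_force: 0.0
```

```bash
python3 - <<'E'
from h import *
from scipy.spatial.transform import Rotation as R
s=ctrl.get_state();print(s["position"],R.from_rotvec(s["tool_rot"]).as_matrix().round(3))
w=ctrl.snapshot("wrist");print(w["T"].round(3).tolist())
K=np.array([.562,.115,.187]);im=w["image"].copy()
for az in (162,169,176):
    u=np.array([np.sin(.436)*np.cos(np.radians(az)),np.sin(.436)*np.sin(np.radians(az)),np.cos(.436)])
    print(az,[px(w,K-u*t).round(0).tolist() for t in (0,.025,.094)])
cv2.imwrite("pics/w1.png",im)
E
```

```text
[0.58046602 0.11025434 0.25494275] [[-0.965  0.262 -0.   ]
 [ 0.262  0.965 -0.   ]
 [ 0.    -0.    -1.   ]]
[[0.261, -0.925, -0.277, 0.511], [0.965, 0.25, 0.075, 0.129], [0.0, -0.287, 0.958, 0.397], [0.0, 0.0, 0.0, 1.0]]
162 [[275.0, 194.0], [274.0, 201.0], [273.0, 215.0]]
169 [[275.0, 194.0], [276.0, 201.0], [278.0, 215.0]]
176 [[275.0, 194.0], [278.0, 201.0], [284.0, 214.0]]
```

View pics/w1.png

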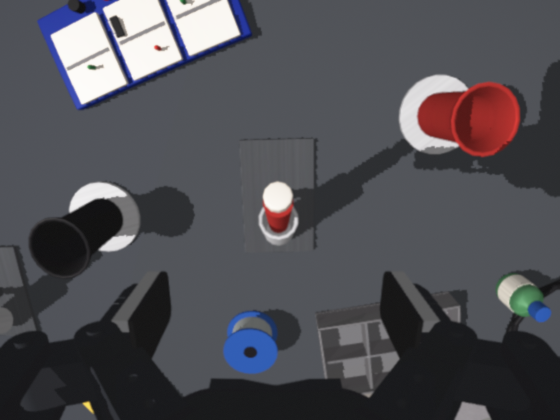

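Emit:
step_arm([
  [0,0.05,0.03,-0.7,0],
  [0,0,0,-0.7,0],
  [0,0,0,-0.7,0],
  [0,0,0,-0.7,0],
  [0,0,0,-0.7,0],
  [0,0,0,-0.7,0],
  [0,0,0,0,0],
])

```text
time_s: 3.75
position: [0.5782, 0.1139, 0.1257]
tool_rot: [-0.407, -3.108, 0.001]
ft_force: [0.6, -0.3, 0.4]
width: 0.0856
gripper_force: 0.0
```

Emit:
step_arm([
  [120,0,0,0,0],
  [200,0,0,0,0],
  [255,0,0,0,0],
  [255,0,0,0,0],
  [255,0,0,0,0],
  [255,0,0,0,0],
])

```text
time_s: 4.5
position: [0.5815, 0.113, 0.1301]
tool_rot: [0.41, 3.114, 0.001]
ft_force: [-1.3, 0.3, 4.1]
width: 0.0187
gripper_force: 58.4
```

```bash
python3 - <<'E'
from h import *
a=ctrl.snapshot("scene");cv2.imwrite("pics/s2.png",cv2.resize(a["image"][160:290,220:400],None,fx=4,fy=4))
w=ctrl.snapshot("wrist");print(w["vfov"])
print(ctrl.get_state())
E
```

```text
59.99424085588914
{'time_s': 4.6, 'joint_pos': array([ 2.06664851e-02,  2.09086366e-01,  1.86508856e+00,  2.29229863e-04,
        1.06654561e+00, -1.28838966e+00]), 'joint_vel': array([-0.00107362, -0.00105639,  0.00124348,  0.00080325,  0.00072554,
        0.00089311]), 'effort': array([-5.90823255e-01, -3.19255257e+01, -2.48416364e+01, -1.44813079e-01,
       -3.52355009e-01,  1.35235363e-02]), 'position': array([0.58150712, 0.11299102, 0.13014024]), 'tool_rot': array([4.10031673e-01, 3.11388060e+00, 5.18381909e-04]), 'ft_force': array([-1.25690341, -0.53360769,  5.31311063]), 'wrist_torque': array([0.13448129, 0.23479994, 0.04813107]), 'gripper_force': 58.46128821372986, 'width': 0.018816375542126385}
```

View pics/s2.png

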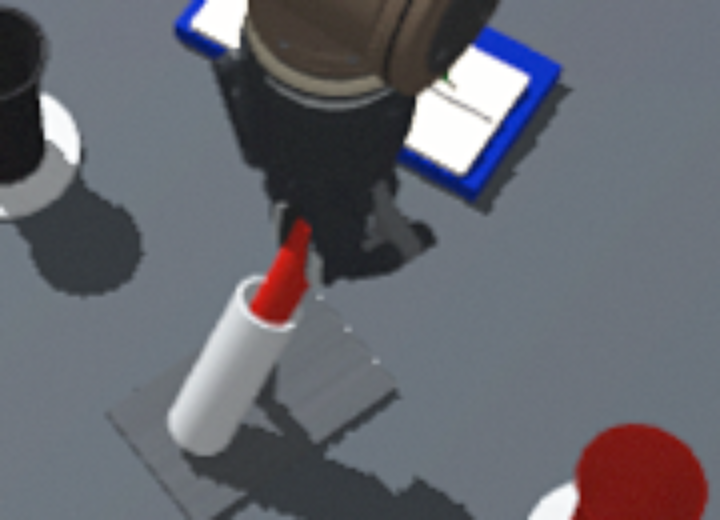

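The pump is gripped, with the fingers across the barrel above the sleeve mouth. Next I pull it out along its axis.

Emit:
step_arm([
  [255,-0.135,0.036,0.3,0],
  [255,-0.27,0.073,0.6,0],
  [255,-0.27,0.073,0.6,0],
  [255,-0.27,0.073,0.6,0],
])

```text
time_s: 5.1
position: [0.5514, 0.1209, 0.1937]
tool_rot: [-0.41, -3.113, -0.0]
ft_force: [0.3, 1.2, -0.4]
width: 0.0185
gripper_force: 58.5
```

Emit:
step_arm([
  [255,-0.27,0.073,0.6,0],
  [255,-0.27,0.073,0.6,0],
  [255,-0.27,0.073,0.6,0],
  [255,-0.27,0.073,0.6,0],
  [255,0,0,0.5,0],
  [255,0,0,0,0],
])

```text
time_s: 5.85
position: [0.5213, 0.1293, 0.2813]
tool_rot: [0.41, 3.111, 0.001]
ft_force: [-0.7, -0.4, -1.4]
width: 0.0185
gripper_force: 58.5
```

```bash
python3 - <<'E'
from h import *
a=ctrl.snapshot("scene");b=ctrl.snapshot("wrist")
A=np.hstack([a["image"][100:380,180:450],b["image"][0:280,140:540]])
cv2.imwrite("pics/s3.png",A)
s=ctrl.get_state();print(s["position"],s["ft_force"],b["T"].round(3).tolist())
E
```

```text
[0.52040826 0.12918654 0.27891822] [ 0.35917654 -0.17247823 -1.08361574] [[0.258, -0.925, -0.279, 0.451], [0.966, 0.247, 0.074, 0.147], [0.001, -0.288, 0.958, 0.422], [0.0, 0.0, 0.0, 1.0]]
```

View pics/s3.png

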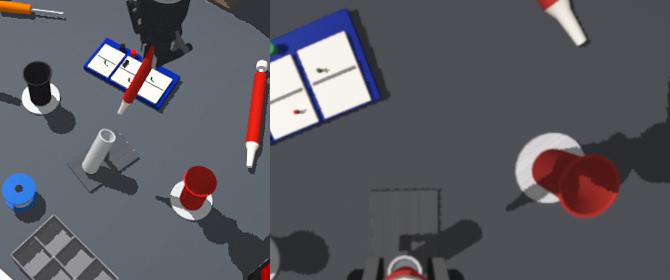

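```bash
python3 - <<'E'
from h import *
a=ctrl.snapshot("scene");b=ctrl.snapshot("wrist")
s=ctrl.get_state();G=s["position"]+[0,0,.019]
h=np.array([np.cos(np.radians(165)),np.sin(np.radians(165)),0]);n=np.cross(h,[0,0,1])
o,d=ray(a,(301,212));N=o+d*((G-o)@n)/(d@n);v=G-N
print(N,np.linalg.norm(v),np.degrees(np.arctan2(v@h,v[2])))
print("rim",atz(b,(459,185),.1))
E
```

```text
[0.57477522 0.11450556 0.16513   ] 0.14362424133487559 23.21752999816027
rim [0.56383911 0.29354892 0.1       ]
```

Emit:
step_arm([
  [255,0,0.4,0,0],
  [255,0,0.8,0,0],
  [255,-0.07,0.8,0,0],
  [255,0,0.8,0,0],
  [255,0,0.8,0,0],
  [255,0,0.8,0,0],
  [255,0,0.8,0,0],
  [255,0,0.7,0,0],
])

```text
time_s: 7.05
position: [0.5179, 0.3078, 0.2787]
tool_rot: [-0.409, -3.114, 0.0]
ft_force: [0.3, 0.0, -0.9]
width: 0.0189
gripper_force: 58.6
```

Emit:
step_arm([
  [255,0,0,0,0],
  [255,0,0,-0.5,0],
  [255,0,0,-0.5,0],
  [255,0,0,0,0],
])

```text
time_s: 7.55
position: [0.5172, 0.3052, 0.2463]
tool_rot: [-0.411, -3.11, 0.004]
ft_force: [0.4, -0.4, -0.0]
width: 0.0187
gripper_force: 58.7
```

```bash
python3 - <<'E'
from h import *
a=ctrl.snapshot("scene");b=ctrl.snapshot("wrist")
A=np.hstack([cv2.resize(a["image"][160:310,300:450],None,fx=2,fy=2),b["image"][0:300,100:500]])
cv2.imwrite("pics/s4.png",A)
s=ctrl.get_state();print(s["position"],s["ft_force"])
N=s["position"]+[.0545,-.0147,-.114];C=np.array([.565,.2935,.1])
for c in (a,b):print(px(c,N),px(c,C))
E
```

```text
[0.51824499 0.30577481 0.24873939] [-0.18005832  0.35256426 -1.39925181]
[379.72026285 274.86402895] [379.60628658 280.08550282]
[276.0620016  274.87766043] [276.40957653 248.02398103]
```

View pics/s4.png

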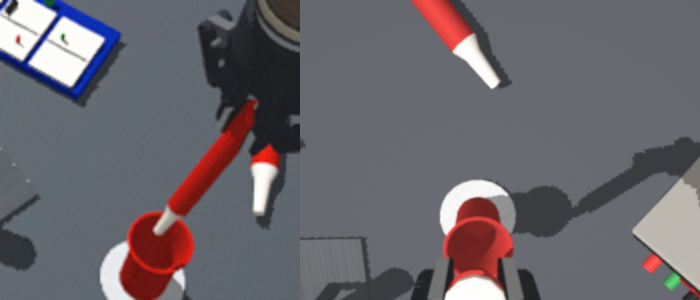

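Nose is over the mouth at scene (379,275), as predicted. Lowering it in at the slant.

Emit:
step_arm([
  [255,0,0,-0.5,0],
  [255,0,0,-0.5,0],
  [255,0,0,-0.5,0],
  [255,0,0,-0.7,0],
  [255,0,0,0,0],
  [255,0,0,0,0],
])

```text
time_s: 8.4
position: [0.5185, 0.3064, 0.1834]
tool_rot: [0.41, 3.115, 0.0]
ft_force: [0.2, 0.3, -0.6]
width: 0.0185
gripper_force: 58.7
```

Emit:
step_arm([
  [255,0.29,-0.078,0,0],
  [255,0.29,-0.078,0,0],
  [255,0.29,-0.078,0,0],
])

```text
time_s: 8.78
position: [0.5442, 0.2995, 0.184]
tool_rot: [-0.41, -3.112, -0.001]
ft_force: [-5.0, 0.7, 2.0]
width: 0.0187
gripper_force: 60.0
```

Emit:
step_arm([
  [255,0.29,-0.078,0,0],
  [255,0.29,-0.078,0,0],
])

```text
time_s: 9.02
position: [0.5624, 0.2945, 0.1835]
tool_rot: [-0.41, -3.115, -0.0]
ft_force: [-4.0, 0.1, 1.2]
width: 0.0186
gripper_force: 59.5
```

Emit:
step_arm([
  [255,0.25,-0.067,0,0],
  [255,0.2,-0.053,0,0],
  [255,0,0,0,0],
])

```text
time_s: 9.4
position: [0.576, 0.2908, 0.1832]
tool_rot: [0.41, 3.114, 0.0]
ft_force: [-2.6, 0.6, 0.9]
width: 0.0187
gripper_force: 59.1
```

```bash
python3 - <<'E'
from h import *
a=ctrl.snapshot("scene");t=ctrl.snapshot("top")
A=np.hstack([cv2.resize(a["image"][180:330,310:460],None,fx=2.6,fy=2.6),cv2.resize(t["image"][140:290,80:230],None,fx=2.6,fy=2.6)])
cv2.imwrite("pics/s5.png",A)
s=ctrl.get_state();print(s["position"],s["ft_force"],s["wrist_torque"])
E
```

```text
[0.57573674 0.29088662 0.18318335] [-1.06760292  0.39431557 -0.577099  ] [0.22086109 0.49896582 0.05233177]
```

View pics/s5.png

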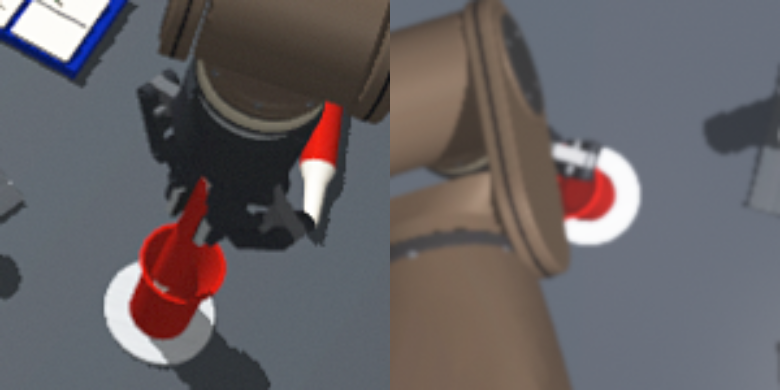

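Emit:
step_arm([
  [255,-0.3,0.08,0,0],
  [255,0,0,-0.4,0],
  [255,0,0,-0.4,0],
  [255,0,0,-0.4,0],
  [255,0,0,-0.2,0],
  [255,0,0,0,0],
])

```text
time_s: 10.25
position: [0.566, 0.2932, 0.1403]
tool_rot: [-0.41, -3.113, 0.001]
ft_force: [0.0, -0.0, -1.5]
width: 0.0185
gripper_force: 59.0
```

Emit:
step_arm([
  [255,0,0,-0.1,0],
  [255,0,0,-0.1,0],
  [255,0,0,0,0],
])

```text
time_s: 10.62
position: [0.5663, 0.2934, 0.1352]
tool_rot: [-0.41, -3.115, 0.0]
ft_force: [0.1, 0.4, -1.9]
width: 0.0187
gripper_force: 59.0
```

Expected bottom is at TCP z ≈ 0.133, so I lower gently until contact.

Emit:
step_arm([
  [255,0,0,-0.07,0],
  [255,0,0,-0.07,0],
  [255,0,0,0,0],
])

```text
time_s: 11.0
position: [0.5671, 0.2936, 0.1334]
tool_rot: [0.41, 3.113, 0.001]
ft_force: [-2.0, -1.2, 6.6]
width: 0.0182
gripper_force: 59.9
```

Emit:
step_arm([
  [255,0,0,-0.07,0],
  [255,0,0,-0.07,0],
  [255,0,0,0,0],
])

```text
time_s: 11.38
position: [0.5682, 0.2939, 0.1332]
tool_rot: [0.409, 3.111, 0.002]
ft_force: [-5.0, -1.9, 16.2]
width: 0.0186
gripper_force: 61.3
```

Bottom reached (contact at z 0.133). The bore limits the lean to about 6°, so I release and back off upwards.

Emit:
step_arm([
  [255,0,0,0.07,0],
  [255,0,0,0,0],
  [180,0,0,0,0],
  [120,0,0,0,0],
  [0,0,0,0,0],
  [0,0,0,0,0],
  [0,0,0,0,0],
  [0,0,0,0,0],
])

```text
time_s: 12.38
position: [0.5663, 0.2934, 0.1289]
tool_rot: [-0.41, -3.115, 0.0]
ft_force: [-0.3, 1.0, -0.5]
width: 0.0855
gripper_force: 0.0
```

Emit:
step_arm([
  [0,0,0,0.5,0],
  [0,0,0,0.7,0],
  [0,0,0,0.9,0],
  [0,0,0,0.9,0],
  [0,0,0,0.9,0],
  [0,-0.8,0,0.3,0],
  [0,-0.8,0,0,0],
  [0,0,0,0,0],
])

```text
time_s: 13.38
position: [0.5179, 0.2938, 0.2575]
tool_rot: [0.408, 3.112, 0.002]
ft_force: [-0.4, 0.0, 0.0]
width: 0.0854
gripper_force: 0.0
```

```bash
python3 - <<'E'
from h import *
a=ctrl.snapshot("scene");w=ctrl.snapshot("wrist")
cv2.imwrite("pics/s6.png",np.hstack([cv2.resize(a["image"][170:320,310:460],None,fx=2,fy=2),w["image"][120:420,60:460]]))
s=ctrl.get_state();print(s["position"],s["width"],s["time_s"])
E
```

```text
[0.51899439 0.29350116 0.25652825] 0.08567992533853067 13.475
```

View pics/s6.png

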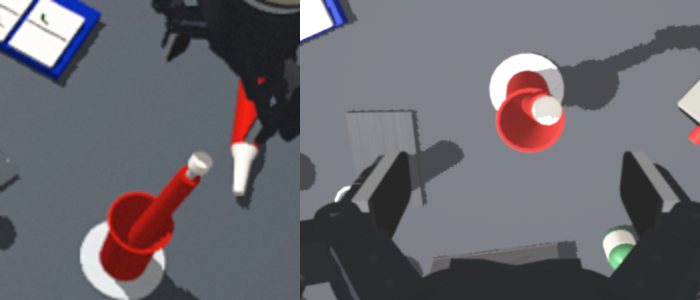

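The pump stands in the red tube with a slight lean, its knob at crop (200,162). The gripper is clear.

```bash
python3 -c "
from station import ctrl
print(ctrl.job_done())"
```

```text
the job is handed in; nothing more can be done
None
```

The smaller red solder sucker went into the red tube at a slant, was straightened and lowered to the bottom, then released; it stands there with a slight lean. The black one was never touched, and I handed the job in at about 13.5 s (no verdict was returned).

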